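# Load the lift-front cupboard and shut its sash

## Task

Raise the clear sash of the little cupboard on the worktop by its ledge, all the way up. Then take the tea canister and the kitchen timer that stand on the front edge of the worktop before the sink: slide the canister in to the back first and the timer in after it, both standing upright, and finally push the sash fully down again. Do not force or slam the sash, and leave the other things where they are.

Things in the scene. Friction and masses are not known exactly. Their poses are not given: they have to be found in the camera images.
- cupboard: Fixed bottomless cupboard of light wood on the worktop. Origin on the worktop; own x points in, away from the robot. Sash front face x = -0.100 (8 mm thick), inner back wall x = +0.088, side walls y = +-0.052: a bay for two things, one behind the other. Roof z 0.175 to 0.187. Two aluminium posts (x -0.106 to -0.084, |y| 0.054 to 0.070) rise to a bar at z = 0.345. Place and yaw vary.
- doorway (a point): Point of the cupboard on the worktop in the middle of the doorway, under the front face of the sash (cupboard frame x = -0.100, y = 0, z = 0); axes as the cupboard's.
- sash (a joint): Height of the sash above shut, m: 0 shut (lower edge 3 mm over the worktop), 0.165 at its upper stop (lower edge 0.168). Clear pane in an aluminium frame, 106 mm wide, 168 high, sliding along z. Weighs 0.2 to 0.42 kg; 5.5 N of friction keeps it where it is left: raising takes 8 to 10 N, lowering a push of 1 to 4 N. May start up to 15 mm open.
- sash_ledge (a point): Centre of the sash's handle: a plain level aluminium ledge, 90 mm wide, 8 mm thick (4 mm above and below this point), standing 30 mm out of the sash's front face toward the robot; this point is 15 mm in front of the face, 0.084 high when shut. Free space below it. It can be hooked from below or pushed down from above with a tilted tool.
- canister: White tea canister with a fixed lid and a small knob, round, 70 mm in diameter, 105 mm tall (its shoulder about 90 mm); origin at the centre of its underside, z up. Loose at the front edge of the worktop (a like canister and timer far back at the left, beyond the hob, are fixed scenery).
- timer: Round kitchen timer, white below and teal above, 66 mm in diameter, 46 mm tall; origin at the centre of its underside, z up. Loose on the worktop.
- glass: Drinking glass, 79 mm wide, 90 mm tall, a bystander; origin under its centre.
- matchbox: Matchbox 36x56x16 mm lying on the worktop, a bystander; origin under its centre.
- scourer: Steel scourer, 50 mm wide, 30 mm tall, right of the sink, a bystander; origin under its centre.

How it is judged (in metres and radians):
On the way, in this order (a step that is already met when the one before it is completed fails the run):
1. the sash is raised to within 12 mm of its upper stop while both things are still outside (value of joint sash above 0.153 m and x of each of canister, timer in the frame of doorway below 0 m), for 0.2 s.
2. the canister stands inside, its centre at least 30 mm behind the doorway, the timer still outside (x of canister in the frame of doorway above 0.03 m and y of canister in the frame of doorway between -0.03 and 0.03 m and angle between canister's own z axis and vertical below 0.15 rad and x of timer in the frame of doorway below 0 m), for 0.1 s.
3. the timer stands inside in front of the canister, the sash still up (x of timer in the frame of doorway above 0.03 m and x of canister in the frame of doorway above 0.085 m and value of joint sash above 0.05 m), for 0.1 s.
At the end, for the whole second after the job is handed in: The sash is shut to within 5 mm. Inside the cupboard the canister stands at the back (its centre 85 to 170 mm behind the doorway point) and the timer in front of it (40 to 125 mm), each within 30 mm of the bay's middle line, upright to 0.1 rad on the worktop and at rest (value of joint sash below 0.005 m and x of timer in the frame of doorway between 0.04 and 0.125 m and x of canister in the frame of doorway between 0.085 and 0.17 m and y of timer in the frame of doorway between -0.03 and 0.03 m and y of canister in the frame of doorway between -0.03 and 0.03 m and angle between each of timer, canister's own z axis and vertical below 0.1 rad and height (world z) of each of timer, canister below 0.01 m and linear speed of each of timer, canister below 0.02 m/s); the robot touches nothing.
It fails at once if the sash is slammed (moves down faster than 0.5 m/s) (velocity of joint sash below -0.5 m/s).
It fails at once if the sash is forced (the robot presses on it with more than 60 N) (contact force between any of the fingers, the arm and sash above 60 N).
It fails at once if the canister or timer is knocked over (angle between any of canister, timer's own z axis and vertical above 0.8 rad).
It fails at once if a bystander is moved more than 30 mm (distance of any of glass, matchbox, scourer from where it was at the start of the episode above 0.03 m).
It also fails if it takes over 72 s, if anything falls off the work surface, if the arm or the gripper's body presses on something with over 40 N, if the wrist force passes 120 N, or if a joint passes its speed limit or range.

## Robot

A 6-joint arm with a two-finger parallel gripper is mounted at the origin on a cart in front of the work surface, level with it; the furniture and walls round the work are solid. World frame = base frame: x ahead of the robot, y to its left, z up, the work surface at z = 0. Lengths are in mm, angles in rad, forces in N, time in s.
With the tool pointing down it reaches from about 325 to 875 mm from the base axis. Payload 4.4 kg.
Tool frame: the origin (TCP) lies on the centre line of the jaws, within the pads' length; the fingertips stand ahead of it and the grasp point (between the pads) lies 6 mm ahead of it (ctrl.tcp_to_tips is the z of the fingertips in the tool frame, in mm); z points along the fingers, y is the line along which they close (so a half turn about z gives the same grasp; the last joint's range is limited). The gripper opens to 85 mm and grips with 20 to 120 N. Pads are 22 mm wide; open, the fingers measure 114 mm over their backs; the gripper's body (76 mm by 85 mm) begins 54 mm behind the grasp point. The pads swing forward as they close: fully open they stand 13 mm farther back than shut.
Start: joints at [1.109, 0.207, 1.542, -0, 1.393, -0.15], TCP at [175.856, 547.45, 229.582] pointing down, gripper open.
Joint ranges: [-2.73, 2.73], [-0.86, 2.22], [0.23, 2.46], [-1.11, 4.25], [0.08, 2.63], [-2.82, 2.82]. Speed limits (rad/s): [2.79, 2.79, 3.14, 3.14, 3.14, 3.14].

## Interface

Orientations are given as a 3x3 rotation matrix whose columns are the frame's x, y, z axes.
In Python, from plant import ctrl, sensors, optics gives the robot as it stands. Calls block until the motion is done:
- ctrl.move_ptp(position, orientation): joint-space move of the TCP to a pose.
- ctrl.move_l(position, rot=None, vel=150, threshold=None): straight line of the TCP; rot=None keeps the orientation; vel is the mean speed in mm/s. With threshold (N) it stops when the force on the tool has changed by that much, and returns True; else False.
- ctrl.set_joints(angles): joint-space move.
- ctrl.gripper_to(opening, force=None): finger opening in mm; force is the grip in N (None keeps the last); returns when the fingers have stopped.
- ctrl.hold(seconds).
- ctrl.solve_ik(position, orientation): joint angles nearest the present ones, or None.
- sensors.read_state(): the state.
- optics.grab_frame(name): name is "scene" or "side" or "wrist"; returns (picture, depth): 384x512x3 uint8, red, green, blue; 384x512 float32, mm along the optical axis (not along the pixel's ray), 0 where there is no reading.
- optics.camera_params(name): a dict with "mtx" (3x3 intrinsics, pixels), "R" (3x3) and "t" (3): a world point X has camera coordinates R X + t; the wrist camera has in their place "T_tool_cam" (4x4, takes a point from camera to tool coordinates, whose origin is the TCP and whose axes are the flange's). Camera axes: x right, y down, z forward; pixel columns grow to the right and rows downward; lengths in mm; the calibration is good to about 2 mm. A picture is of the moment at which its call begins: read the wrist's pose just before it. camera_params takes no time and is no camera call.
A pose or a line that the arm cannot do raises ctrl.MotionError and nothing moves.
- ctrl.finish_job(): hands the job in; it is judged then, once.
The state is a dict: "t": time; "q": joint angles; "qvel": joint speeds; "tau": joint torques, N m; "eef_pos": TCP position; "eef_rot": TCP orientation; "force": force on the tool from outside, world axes, zero at the start; "wrist_torque": the same for the moment, N m; "grip_width": finger opening in mm; "grasp_force": force on a finger pad.
Only numpy, scipy, OpenCV 4.12 (cv2) and the standard library are available. Lean on these libraries where they do the work, as an engineer would, in place of code of your own. Each camera call takes 0.05 s, during which the arm holds its last target. There are 200 camera calls.

## Working session

There is one attempt and no reset: what is moved stays moved. The work goes in short steps, each a Python script; the robot and the scene stay as the last script left them, time stands still between calls to the robot, and variables do not carry over. Pictures are saved under pics/ and viewed, at most 10 in all, crops included, and the job is handed in when it is done.

```bash
mkdir -p pics; ls; python3 - <<'E'
from plant import ctrl,sensors,optics
import cv2,numpy as np
for n in ("scene","side"):
    im,d=optics.grab_frame(n); cv2.imwrite(f"pics/{n}0.png",cv2.resize(im[:,:,::-1],(800,600),interpolation=cv2.INTER_CUBIC)); np.savez(f"{n}0.npz",im=im,d=d,**optics.camera_params(n))
    print(n,optics.camera_params(n))
s=sensors.read_state(); print(s['t'],s['eef_rot'],ctrl.tcp_to_tips)
print(optics.camera_params("wrist"))
E
```

```text
pics
scene {'mtx': array([[349.41056315,   0.        , 251.58226543],
       [  0.        , 349.41056315, 191.42412221],
       [  0.        ,   0.        ,   1.        ]]), 'R': array([[ 0.02182565, -0.99969122,  0.01187872],
       [-0.8100834 , -0.02464671, -0.5857964 ],
       [ 0.58590829,  0.00316263, -0.8103712 ]]), 't': array([ -6.32789819, 535.25948725, 765.5622696 ])}
side {'mtx': array([[390.33213804,   0.        , 250.99509963],
       [  0.        , 390.33213804, 189.83054118],
       [  0.        ,   0.        ,   1.        ]]), 'R': array([[-0.09609393, -0.99532405, -0.0097979 ],
       [-0.79753961,  0.08288096, -0.59754608],
       [ 0.59556405, -0.04960633, -0.80177471]]), 't': array([  60.97724995,  527.0422455 , 1201.11784947])}
0.1 [[-9.52083489e-01  3.05836788e-01 -9.43120523e-04]
 [ 3.05838071e-01  9.52081691e-01 -1.87804864e-03]
 [ 3.23551417e-04 -2.07650127e-03 -9.99997792e-01]] 25.0
{'mtx': array([[309.17520178,   0.        , 258.96352005],
       [  0.        , 309.17520178, 191.80471063],
       [  0.        ,   0.        ,   1.        ]]), 'T_tool_cam': array([[-1.84744258e-04, -9.54242692e-01, -2.99033193e-01,
         7.61345254e+01],
       [ 9.99999960e-01, -1.12394566e-04, -2.59143666e-04,
        -4.21099834e-01],
       [ 2.13676244e-04, -2.99033229e-01,  9.54242675e-01,
        -1.43563243e+02],
       [ 0.00000000e+00,  0.00000000e+00,  0.00000000e+00,
         1.00000000e+00]])}
```

View pics/scene0.png

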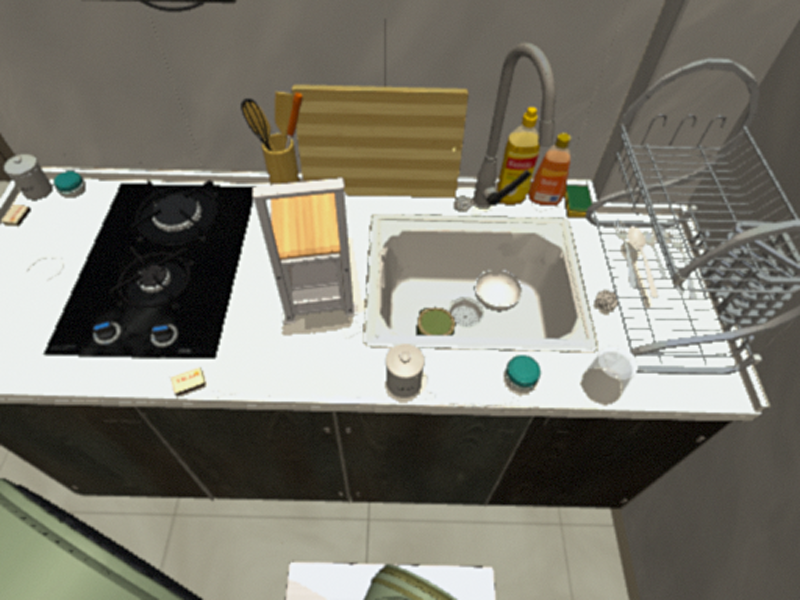

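View pics/side0.png

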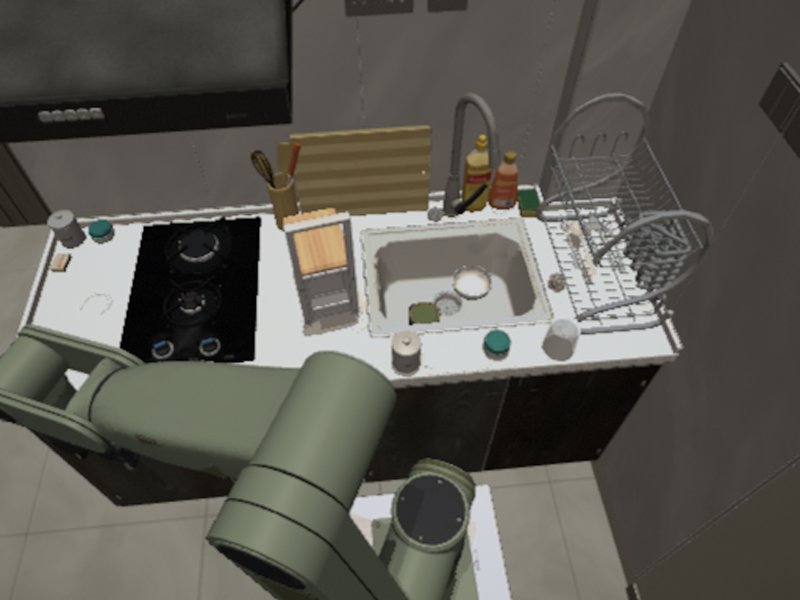

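The scene shows the cupboard (bar at ~(300,188), roof ~(307,225), sash foot ~(318,312)), canister knob at (404,353), timer at (523,369), glass at (607,375) and matchbox at (188,380). Next I'll convert these with depth.

```bash
cat > h.py <<'E'
import numpy as np,cv2
def cloud(im,d,p):
    K=p['mtx'];v,u=np.indices(d.shape)
    c=np.stack([(u-K[0,2])/K[0,0]*d,(v-K[1,2])/K[1,1]*d,d],-1)
    return (c-p['t'])@p['R']
E
python3 - <<'E'
from h import *
for n in ("scene","side"):
    f=np.load(n+"0.npz"); P=cloud(f['im'],f['d'],f); d=f['d']>0
    Z=P[...,2]; im=f['im'].astype(int)
    print(n)
    if n=="scene": reg=lambda u0,u1,v0,v1:(slice(int(v0/1.5625),int(v1/1.5625)),slice(int(u0/1.5625),int(u1/1.5625)))
    R={'scene':dict(cup=(240,365,165,330),can=(380,430,335,400),tim=(500,545,350,395),gl=(575,640,345,410),mb=(165,210,365,395)),
       'side':dict(cup=(275,365,200,340),can=(385,425,325,375),tim=(480,515,325,360),gl=(540,582,315,362),mb=(0,1,0,1))}[n]
    def get(k,z0,z1):
        u0,u1,v0,v1=[int(a/1.5625) for a in R[k]]; q=P[v0:v1,u0:u1][d[v0:v1,u0:u1]]
        return q[(q[:,2]>z0)&(q[:,2]<z1)]
    for k,z0,z1 in (('cup',338,352),('cup',180,195),('can',84,96),('can',96,112),('tim',35,50),('gl',20,100),('mb',10,22)):
        q=get(k,z0,z1)
        if len(q)<3: print(k,len(q));continue
        r=cv2.minAreaRect(q[:,:2].astype(np.float32))
        print(k,z0,len(q),'zmed',np.median(q[:,2]).round(1),'min',q.min(0).round(),'max',q.max(0).round(),'rect',np.round(r[0],1),np.round(r[1],1),round(r[2],1), 'circ',np.round(cv2.minEnclosingCircle(q[:,:2].astype(np.float32))[0],1))
E
```

```text
scene
cup 338 427 zmed 350.2 min [592.  90. 338.] max [641. 227. 352.] rect [616.4 158.8] [ 25.7 139.8] 10.8 circ [616.7 158.9]
cup 180 1709 zmed 187.5 min [592.  89. 180.] max [817. 254. 195.] rect [707.4 176. ] [210.3 138.6] 10.6 circ [705.8 174.4]
can 84 393 zmed 88.7 min [431. -49.  84.] max [500.  18.  95.] rect [466.6 -14.1] [67.2 68.1] 22.0 circ [466. -15.]
can 96 36 zmed 102.1 min [458. -24.  96.] max [476.  -7. 106.] rect [465.7 -14.6] [18.7 15.6] 66.5 circ [467.6 -15.3]
tim 35 334 zmed 43.6 min [ 448. -267.   35.] max [ 510. -206.   49.] rect [ 479.1 -236.2] [61.8 58.9] 74.0 circ [ 480.2 -237.2]
gl 20 860 zmed 85.3 min [ 433. -443.   20.] max [ 531. -354.   93.] rect [ 476.1 -406.3] [ 72.5 107.5] 25.1 circ [ 485.9 -403.1]
mb 10 240 zmed 16.9 min [425. 358.  10.] max [478. 422.  21.] rect [451.7 389.1] [39.2 56.2] 24.7 circ [452.5 389.6]
side
cup 338 241 zmed 348.9 min [592.  90. 338.] max [637. 229. 352.] rect [614.9 159.9] [ 26.1 139.2] 11.0 circ [612.3 159.4]
cup 180 1044 zmed 186.3 min [591.  91. 180.] max [817. 256. 194.] rect [707.8 175.9] [214.1 137.1] 10.0 circ [702.8 174.7]
can 84 203 zmed 88.2 min [430. -47.  84.] max [499.  19.  94.] rect [463.1 -14. ] [67.7 66.1] 36.1 circ [464.3 -13.2]
can 96 19 zmed 100.9 min [454. -21.  97.] max [471.   5. 106.] rect [462.3 -10.4] [16.2 26.3] 19.0 circ [465.3  -9. ]
tim 35 185 zmed 43.3 min [ 447. -265.   36.] max [ 507. -205.   50.] rect [ 476.7 -234.8] [60.4 59.6] 86.6 circ [ 478.2 -235. ]
gl 20 483 zmed 82.0 min [ 431. -455.   20.] max [ 523. -352.   97.] rect [ 473.2 -409.3] [ 72.3 117.2] 20.4 circ [ 479.1 -408.9]
mb 0
```

Doorway ≈ (611, 158), yaw ≈ 10.5°. The canister is at (465,-14) and the timer at (479,-236), and the heights and sizes match what's given. Next I'll check reachability for the hook, push and press poses.

```bash
cat >> h.py <<'E'
yaw=np.radians(10.5); D=np.array([611.,158.5,0]); cx=np.array([np.cos(yaw),np.sin(yaw),0]); cy=np.array([-np.sin(yaw),np.cos(yaw),0]); ez=np.array([0,0,1.])
def W(x,y,z): return D+cx*x+cy*y+ez*z
def tilt(th,up=True,fw=cx):
    "tool z points along fw, th degrees below level; jaws close level"
    th=np.radians(th); z=fw*np.cos(th)-ez*np.sin(th); y=np.cross(ez,fw)*(-1 if up else 1)
    return np.stack([np.cross(y,z),y,z],1)
def tipw(p,R): return p-25*R[:,2]     # TCP position for a fingertip position
def down(a):
    "tool down, jaws closing along world angle a"
    y=np.array([np.cos(a),np.sin(a),0]); z=-ez; return np.stack([np.cross(y,z),y,z],1)
E
python3 - <<'E'
from h import *
from plant import ctrl
for up in (1,0):
  for th in (0,10,20,30,45,60):
    R=tilt(th,up); o=[]
    for n,p in dict(hook=W(-4,0,60),hookpre=W(-70,0,60),hooktop=W(-4,0,230),push0=W(-140,0,28),push1=W(30,0,28),push2=W(90,0,45),press0=W(-15,0,260),press1=W(-15,0,88)).items():
        q=ctrl.solve_ik(tipw(p,R),R); o.append((n,None if q is None else np.round(q,2).tolist()))
    print(up,th); [print('   ',*x) for x in o]
for n,p in (('can',(466,-14,70)),('tim',(479,-236,24)),('plc',W(-95,0,70))):
  for a in (0,.785,1.57,-1.57,-.785,3.14):
    q=ctrl.solve_ik(np.array(p)+[0,0,6],down(a)); print(n,a,None if q is None else np.round(q,2))
E
```

```text
1 0
    hook [0.03, 0.91, 2.21, 2.99, 1.56, -1.57]
    hookpre [-0.01, 0.97, 2.33, 2.94, 1.73, -1.6]
    hooktop [0.03, 0.29, 2.38, 2.97, 1.11, -1.5]
    push0 [-0.12, 1.22, 2.37, 2.81, 2.0, -1.71]
    push1 [0.05, 0.99, 2.11, 3.01, 1.53, -1.57]
    push2 [0.07, 0.93, 2.01, 3.03, 1.38, -1.55]
    press0 [0.03, 0.16, 2.41, 2.96, 1.01, -1.47]
    press1 [0.03, 0.83, 2.27, 2.99, 1.53, -1.56]
1 10
    hook [0.04, 0.71, 2.28, 2.99, 1.25, -1.55]
    hookpre [-0.01, 0.74, 2.41, 2.95, 1.4, -1.57]
    hooktop [0.04, 0.08, 2.38, 2.92, 0.72, -1.43]
    push0 None
    push1 [0.05, 0.81, 2.18, 3.01, 1.24, -1.55]
    push2 [0.07, 0.77, 2.07, 3.02, 1.1, -1.53]
    press0 [0.03, -0.05, 2.4, 2.88, 0.62, -1.38]
    press1 [0.03, 0.61, 2.33, 2.98, 1.2, -1.54]
1 20
    hook [0.04, 0.51, 2.3, 2.97, 0.89, -1.51]
    hookpre [0.0, 0.48, 2.44, 2.94, 1.01, -1.53]
    hooktop [0.04, -0.07, 2.33, 2.76, 0.36, -1.26]
    push0 None
    push1 [0.06, 0.63, 2.2, 2.99, 0.92, -1.52]
    push2 [0.08, 0.62, 2.09, 3.0, 0.78, -1.51]
    press0 [0.04, -0.18, 2.33, 2.6, 0.27, -1.09]
    press1 [0.04, 0.4, 2.35, 2.96, 0.83,
[... 3208 characters left out ...]
03 -1.  ]
can 1.57 [-0.22  0.17  1.94 -0.    1.03 -1.79]
can -1.57 [-0.22  0.17  1.94 -0.    1.03  1.35]
can -0.785 [-0.22  0.17  1.94 -0.    1.03  0.57]
can 3.14 None
tim 0 [-0.62  0.37  1.79 -0.    0.97 -0.62]
tim 0.785 [-0.62  0.37  1.79 -0.    0.97 -1.4 ]
tim 1.57 [-0.62  0.37  1.79 -0.    0.97 -2.19]
tim -1.57 [-0.62  0.37  1.79 -0.    0.97  0.95]
tim -0.785 [-0.62  0.37  1.79 -0.    0.97  0.17]
tim 3.14 [-0.62  0.37  1.79 -0.    0.97  2.52]
plc 0 [ 0.1   0.31  1.77 -0.    1.07  0.1 ]
plc 0.785 [ 0.1   0.31  1.77 -0.    1.07 -0.68]
plc 1.57 [ 0.1   0.31  1.77 -0.    1.07 -1.47]
plc -1.57 [ 0.1   0.31  1.77 -0.    1.07  1.67]
plc -0.785 [ 0.1   0.31  1.77 -0.    1.07  0.89]
plc 3.14 None
```

```bash
python3 - <<'E'
from h import *
from plant import ctrl,sensors,optics
import sys
R=tilt(10,True)
wp=ctrl.solve_ik(tipw(W(-75,0,190),R),R); pre=ctrl.solve_ik(tipw(W(-75,0,55),R),R); print(wp,pre)
for x in (-150,-160,-170):
  for th in (60,70): 
    r=tilt(th,False); print(x,th,ctrl.solve_ik(tipw(W(x,0,28),r),r))
if wp is None or pre is None: sys.exit()
ctrl.gripper_to(0)
q=list(sensors.read_state()['q']); q[1]=-0.2; ctrl.set_joints(q)
q=list(wp); q[1]-=0.25; ctrl.set_joints(q); s=sensors.read_state(); print(s['t'],s['eef_pos'],s['force'])
ctrl.set_joints(wp); ctrl.move_l(tipw(W(-75,0,55),R),R,150)
s=sensors.read_state(); print(s['t'],s['eef_pos'],s['force'],s['grip_width'])
im,d=optics.grab_frame("scene"); cv2.imwrite("pics/a.png",cv2.resize(im[:,:,::-1][90:290,120:370],(750,600)))
E
```

```text
None [-0.01401694  0.7661319   2.40990713  2.94538659  1.4300454  -1.57761393]
-150 60 [ 0.04622135  0.00603377  2.32648877  0.23535266  0.29727949 -1.91504339]
-150 70 [ 0.06711887  0.05527335  2.1944847   0.07636972  0.54623042 -1.74528149]
-160 60 [ 0.04149806 -0.01679781  2.34913187  0.24276908  0.29827205 -1.92621082]
-160 70 [ 0.06375778  0.03390851  2.21716481  0.07871786  0.54512163 -1.75049989]
-170 60 [ 0.03643233 -0.04045893  2.371755    0.24998701  0.30017338 -1.93742045]
-170 70 [ 0.06019419  0.01200269  2.23976586  0.0811219   0.54464972 -1.75593325]
```

```bash
python3 - <<'E'
from h import *
from plant import ctrl,sensors,optics
R=tilt(10,True)
pre=np.array(ctrl.solve_ik(tipw(W(-75,0,55),R),R))
ctrl.gripper_to(0)
q=np.array(sensors.read_state()['q']); q[1]=-0.2; ctrl.set_joints(list(q))
q=pre.copy(); q[0]+=.3; q[1]-=.45; ctrl.set_joints(list(q)); s=sensors.read_state(); print(s['t'],s['eef_pos'],s['force'])
q[1]=pre[1]; ctrl.set_joints(list(q)); s=sensors.read_state(); print(s['t'],s['eef_pos'],s['force'])
ctrl.set_joints(list(pre))
s=sensors.read_state(); print(s['t'],s['eef_pos'],s['force'],s['grip_width'])
im,d=optics.grab_frame("scene"); cv2.imwrite("pics/a.png",cv2.resize(im[:,:,::-1][90:290,120:370],(750,600)))
E
```

```text
4.275 [493.16986922 299.21351719 304.12979513] [ 1.19293219  0.17171343 -0.31844122]
5.225 [449.40996887 286.0173948   60.31131168] [ 0.31980717 -0.43491914  0.12366874]
5.8833 [513.29903401 140.69561817  60.22530894] [-0.19340363 -0.62800694  0.72656057] 0.19529998804404108
```

View pics/a.png

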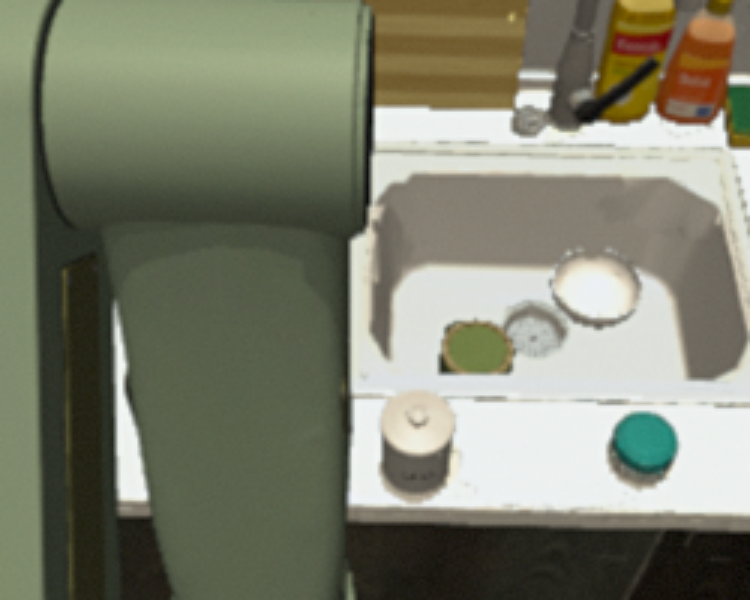

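The arm hides the cupboard in this view. The canister and timer are undisturbed and the measured force is near zero, so I'll hook the ledge now.

```bash
python3 - <<'E'
from h import *
from plant import ctrl,sensors,optics
R=tilt(10,True)
def st(m): s=sensors.read_state(); print(m,round(s['t'],2),s['eef_pos'].round(1) if hasattr(s['eef_pos'],'round') else s['eef_pos'],np.round(s['force'],1))
h=ctrl.move_l(tipw(W(-7,0,55),R),R,60,threshold=6); st(('in',h))
if not h:
    h=ctrl.move_l(tipw(W(-7,0,110),R),R,25,threshold=5); st(('touch',h))
E
```

```text
('in', False) 7.22 [579.4 152.7  58.9] [-0.2 -1.1 -0.3]
('touch', False) 9.57 [579.9 152.8 114.2] [ 0.2 -0.4 -0.1]
```

```bash
python3 - <<'E'
from h import *
from plant import optics
im,d=optics.grab_frame("side"); a=cv2.resize(im[:,:,::-1][110:230,150:250],(500,600))
im,d=optics.grab_frame("wrist"); b=cv2.resize(im[:,:,::-1],(300,225)); b=np.vstack([b,np.zeros((375,300,3),np.uint8)])
cv2.imwrite("pics/b.png",np.hstack([a,b]))
E
```

```text
(no output)
```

View pics/b.png

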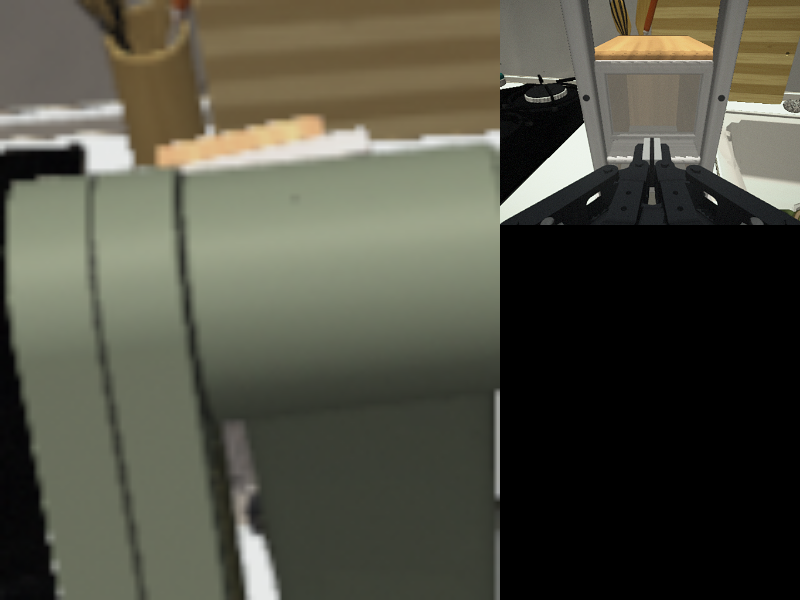

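```bash
python3 - <<'E'
from h import *
from plant import optics,sensors
s=sensors.read_state(); im,d=optics.grab_frame("wrist"); p=optics.camera_params("wrist"); cv2.imwrite("pics/c.png",cv2.resize(im[:,:,::-1][60:300,100:420],(800,600)))
T=p['T_tool_cam'];K=p['mtx'];Rt=np.array(s['eef_rot']);v,u=np.indices(d.shape)
c=np.stack([(u-K[0,2])/K[0,0]*d,(v-K[1,2])/K[1,1]*d,d],-1)
P=(c@T[:3,:3].T+T[:3,3])@Rt.T+s['eef_pos']-D
L=np.stack([P@cx,P@cy,P[...,2]],-1)
for uu in (215,225,290,300):
    print(uu); print([(int(r),)+tuple(L[r,uu].round().astype(int)) for r in range(60,300,8)])
E
```

```text
215
[(60, np.int64(199), np.int64(46), np.int64(186)), (68, np.int64(118), np.int64(36), np.int64(186)), (76, np.int64(67), np.int64(30), np.int64(186)), (84, np.int64(30), np.int64(25), np.int64(186)), (92, np.int64(12), np.int64(23), np.int64(185)), (100, np.int64(10), np.int64(23), np.int64(181)), (108, np.int64(0), np.int64(22), np.int64(179)), (116, np.int64(0), np.int64(22), np.int64(175)), (124, np.int64(1), np.int64(22), np.int64(170)), (132, np.int64(2), np.int64(23), np.int64(166)), (140, np.int64(1), np.int64(23), np.int64(162)), (148, np.int64(2), np.int64(24), np.int64(157)), (156, np.int64(2), np.int64(24), np.int64(152)), (164, np.int64(1), np.int64(24), np.int64(148)), (172, np.int64(0), np.int64(24), np.int64(143)), (180, np.int64(1), np.int64(25), np.int64(138)), (188, np.int64(2), np.int64(25), np.int64(132)), (196, np.int64(1), np.int64(25), np.int64(127)), (204, np.int64(1), np.int64(26), np.int64(122)), (212, np.int64(1), np.int64(26), np.int64(116)), (220, np.int64(1), np.int64(26), np.int64(110)), (228, np.int64(2), np.int64(27), np.int64(104)), (236, np.int64
[... 4198 characters left out ...]
8, np.int64(2), np.int64(-25), np.int64(132)), (196, np.int64(2), np.int64(-25), np.int64(127)), (204, np.int64(1), np.int64(-25), np.int64(122)), (212, np.int64(1), np.int64(-26), np.int64(116)), (220, np.int64(2), np.int64(-26), np.int64(110)), (228, np.int64(2), np.int64(-27), np.int64(104)), (236, np.int64(0), np.int64(-27), np.int64(99)), (244, np.int64(-6), np.int64(-26), np.int64(98)), (252, np.int64(-14), np.int64(-25), np.int64(98)), (260, np.int64(-22), np.int64(-24), np.int64(98)), (268, np.int64(-27), np.int64(-24), np.int64(97)), (276, np.int64(-30), np.int64(-23), np.int64(94)), (284, np.int64(2), np.int64(-29), np.int64(57)), (292, np.int64(-83), np.int64(-15), np.int64(135))]
```

View pics/c.png

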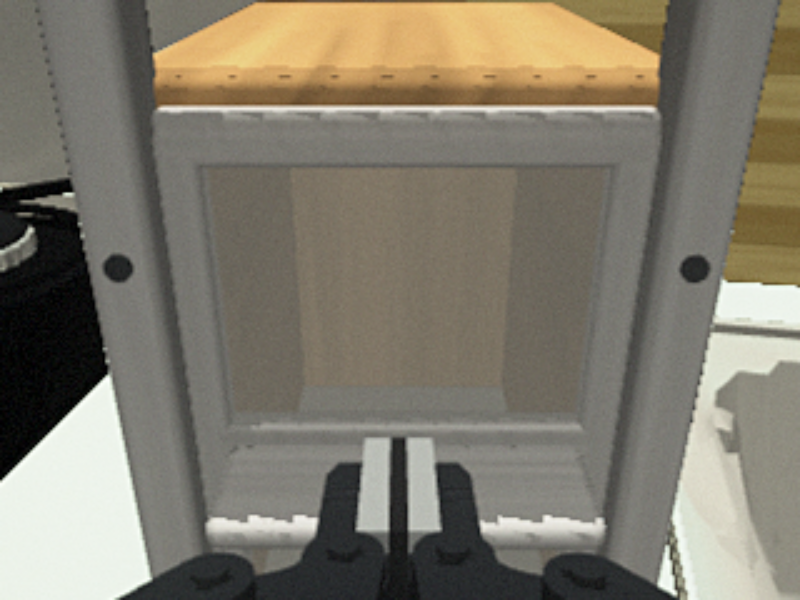

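```bash
cat >> h.py <<'E'
def wristcloud():
    from plant import optics,sensors
    s=sensors.read_state(); im,d=optics.grab_frame("wrist"); p=optics.camera_params("wrist")
    T=p['T_tool_cam'];K=p['mtx'];Rt=np.array(s['eef_rot']);v,u=np.indices(d.shape)
    c=np.stack([(u-K[0,2])/K[0,0]*d,(v-K[1,2])/K[1,1]*d,d],-1)
    P=(c@T[:3,:3].T+T[:3,3])@Rt.T+s['eef_pos']-D
    return im,d,np.stack([P@cx,P@cy,P[...,2]],-1)
E
python3 - <<'E'
from h import *
from plant import sensors,ctrl
im,d,L=wristcloud(); s=sensors.read_state()
print(np.round(s['eef_pos'],1),np.round(s['eef_rot'],2).tolist(),tilt(10,True).round(2).tolist())
for u in (248,252,268):print(u,[(r,)+tuple(L[r,u].round().astype(int).tolist()) for r in range(226,290,6)])
E
```

```text
[579.9 152.7 114.3] [[0.17, 0.18, 0.97], [0.03, -0.98, 0.18], [0.98, -0.0, -0.17]] [[0.17, 0.18, 0.97], [0.03, -0.98, 0.18], [0.98, -0.0, -0.17]]
248 [(226, 2, 6, 105), (232, 1, 6, 102), (238, -39, 5, 126), (244, -45, 4, 127), (250, -50, 4, 128), (256, -56, 4, 129), (262, -61, 4, 130), (268, -65, 4, 131), (274, -71, 4, 133), (280, -75, 3, 134), (286, -79, 3, 134)]
252 [(226, 2, 4, 105), (232, 0, 4, 102), (238, -39, 3, 126), (244, -45, 3, 127), (250, -49, 2, 127), (256, -56, 2, 129), (262, -61, 2, 130), (268, -65, 2, 130), (274, -68, 2, 130), (280, -75, 2, 133), (286, -78, 2, 134)]
268 [(226, 2, -6, 105), (232, 1, -6, 102), (238, -39, -5, 126), (244, -44, -5, 126), (250, -51, -5, 128), (256, -56, -4, 129), (262, -60, -4, 129), (268, -65, -4, 131), (274, -68, -4, 130), (280, -75, -4, 134), (286, -78, -4, 134)]
```

```bash
python3 - <<'E'
from h import *
from plant import ctrl,sensors
R=tilt(10,True)
def st(m): s=sensors.read_state(); print(m,round(s['t'],2),(s['eef_pos']-D)@cx,s['eef_pos'][2],np.round(s['force'],1))
print(ctrl.tcp_to_tips)
ctrl.move_l(tipw(W(-50,0,110),R),R,100); ctrl.move_l(tipw(W(-50,0,62),R),R,100)
h=ctrl.move_l(tipw(W(19,0,62),R),R,40,threshold=6); st(('in',h))
im,d,L=wristcloud()
for u in (248,268):print(u,[(r,)+tuple(L[r,u].round().astype(int).tolist()) for r in range(150,290,8)])
E
```

```text
25.0
('in', False) 12.86 -5.854411750546851 66.17872293953776 [0.2 0.  0. ]
248 [(150, 2, 4, 117), (158, 1, 4, 113), (166, 2, 5, 109), (174, 2, 5, 105), (182, 1, 5, 101), (190, -2, 5, 98), (198, -9, 4, 98), (206, -16, 4, 98), (214, -22, 4, 97), (222, -28, 4, 97), (230, -30, 4, 94), (238, -13, 5, 78), (246, -21, 4, 79), (254, -28, 4, 81), (262, -35, 4, 82), (270, -41, 4, 83), (278, -49, 3, 86), (286, -52, 3, 85)]
268 [(150, 2, -5, 117), (158, 2, -5, 113), (166, 2, -5, 109), (174, 1, -5, 105), (182, 0, -5, 101), (190, -1, -5, 98), (198, -9, -5, 98), (206, -17, -5, 98), (214, -23, -4, 97), (222, -30, -4, 98), (230, -30, -4, 94), (238, -14, -5, 78), (246, -22, -5, 80), (254, -29, -5, 81), (262, -35, -4, 82), (270, -41, -4, 83), (278, -49, -4, 86), (286, -53, -4, 86)]
```

```bash
python3 - <<'E'
from h import *
from plant import ctrl,sensors
R=tilt(10,True)
def st(m): s=sensors.read_state(); print(m,round(s['t'],2),(s['eef_pos']-D)@cx,s['eef_pos'][2],np.round(s['force'],1))
p=tipw(W(19,0,62),R)
h=ctrl.move_l(p+[0,0,14],R,25,threshold=5); st(h)
z0=sensors.read_state()['eef_pos'][2]
h=ctrl.move_l(p+[0,0,163],R,60,threshold=22); st(h)
im,d,L=wristcloud()
for u in (225,290):
    print([(r,)+tuple(L[r,u].round().astype(int).tolist()) for r in range(180,240,8)])
E
```

```text
True 13.36 -6.075702681497548 75.68428835380975 [-0.4 -0.3 -0. ]
False 16.08 -6.6741487025705215 228.045554434538 [-5.3 -1.8 -6.9]
[(180, 2, 16, 263), (188, 2, 16, 259), (196, 1, 16, 255), (204, 0, 17, 251), (212, -7, 16, 250), (220, -15, 15, 251), (228, -20, 15, 250), (236, -28, 14, 251)]
[(180, 3, -16, 263), (188, 1, -16, 259), (196, 0, -16, 255), (204, 1, -16, 250), (212, -7, -16, 250), (220, -14, -15, 250), (228, -21, -14, 250), (236, -27, -14, 250)]
```

```bash
python3 - <<'E'
from h import *
from plant import ctrl,sensors
R=tilt(10,True)
def st(m): s=sensors.read_state(); print(m,round(s['t'],2),s['eef_pos'].round(1),np.round(s['q'],2),np.round(s['force'],1))
p=tipw(W(19,0,62),R)
ctrl.move_l(p+[0,0,148],R,60); 
try: ctrl.move_l(p+[0,0,148]-cx*55,R,100)
except ctrl.MotionError as e: print(e); ctrl.move_l(p+[0,0,148]-cx*42,R,100)
st('back')
q=np.array(sensors.read_state()['q']); q[0]-=.3; ctrl.set_joints(list(q)); q[1]-=.3; ctrl.set_joints(list(q)); st('up')
a=np.pi/2
ctrl.move_ptp(np.array([466,-14,230.]),down(a)); st('can'); ctrl.gripper_to(85)
im,d,L=wristcloud(); s=sensors.read_state()
P=D+L[...,:1]*cx+L[...,1:2]*cy+L[...,2:]*ez; T=(P-s['eef_pos'])@np.array(s['eef_rot'])
np.savez('w.npz',im=im,d=d,P=P,T=T); cv2.imwrite('pics/d.png',im[:,:,::-1])
m=(d>0)&(T[...,2]<15); 
for sgn in(1,-1):
    k=m&(T[...,1]*sgn>0)&(abs(T[...,0])<14); q=T[k]; print(len(q), q[:,2].max(), np.percentile(q,[2,50,98],axis=0).round(1).tolist())
c=(P[...,2]>84)&(P[...,2]<96)&(T[...,2]>30); q=P[c]; print('can',cv2.minEnclosingCircle(q[:,:2].astype(np.float32)),q.mean(0))
E
```

```text
back 17.23 [552.  147.4 215.3] [ 0.02  0.09  2.45  2.92  0.81 -1.44] [-0.1  0.6 -0.6]
up 18.62 [565.9 -20.  380.8] [-0.28 -0.21  2.45  2.92  0.81 -1.44] [-0.6 -0.3  0.3]
can 21.08 [465.6 -13.8 229.5] [-0.22 -0.03  1.8   0.    1.37 -1.79] [0.2 0.4 1.5]
13344 -13.607500068241501 [[-8.3, 2.0, -86.1], [10.1, 49.8, -67.9], [13.0, 69.5, -21.1]]
13874 -13.114841401773823 [[-8.1, -71.5, -86.2], [10.3, -51.7, -68.3], [12.9, -2.0, -21.3]]
can ((521.7301025390625, 87.48253631591797), 153.33229064941406) [473.84153079  -3.6799921   87.9138735 ]
```

View pics/d.png

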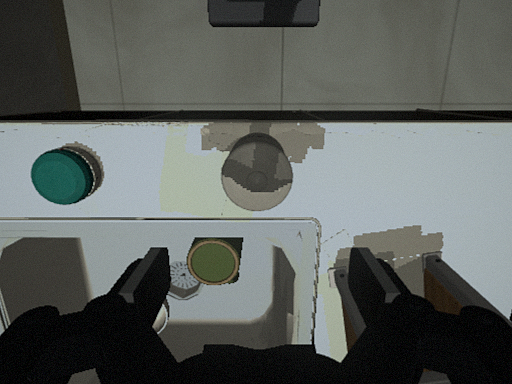

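```bash
cat > st.py <<'E'
from h import *
from plant import ctrl,sensors,optics
def st(m): s=sensors.read_state(); print(m,round(s['t'],2),s['eef_pos'].round(1),'F',np.round(s['force'],1),'w',round(s['grip_width'],1),'g',np.round(s['grasp_force'],1))
def tipp(p,R,off=-10): return p-off*R[:,2]
E
python3 - <<'E'
from st import *
R=down(np.pi/2); c=np.array([466,-14,0.])
ctrl.move_l(c+[0,0,130],R,200)
h=ctrl.move_l(c+[0,0,38],R,90,threshold=8); st(('down',h))
if not h:
    ctrl.gripper_to(55,30); st('grip')
    z=sensors.read_state()['eef_pos'][2]
    ctrl.move_l(c+[0,0,58],R,80); st('lift')
    R2=down(yaw+np.pi/2)
    ctrl.move_l(W(-100,0,58),R2,130); st('over')
    h=ctrl.move_l(W(-100,0,z-2),R2,30,threshold=5); st(('low',h))
    ctrl.gripper_to(85); ctrl.move_l(W(-100,0,190),R2,200); st('up')
    im,d=optics.grab_frame("scene"); P=cloud(im,d,optics.camera_params("scene")); k=(P[...,2]>84)&(P[...,2]<96)&(abs(P[...,0]-513)<55)&(abs(P[...,1]-140)<60); print('can', k.sum(),P[k].mean(0) if k.any() else 0)
E
```

```text
('down', False) 23.74 [466.7 -14.2  38.6] F [-0.1 -1.1  0.4] w 85.0 g 0.0
grip 24.05 [466.9 -14.6  39. ] F [-1.2 -2.   5.3] w 67.5 g 33.1
lift 24.45 [465.8 -13.8  57.8] F [ 0.5  0.9 -4.5] w 67.2 g 34.8
over 25.84 [512.4 139.7  57.8] F [ 0.5 -0.3 -4. ] w 67.1 g 34.8
('low', True) 26.45 [512.1 139.9  38.9] F [-0.  -1.8  4.2] w 66.7 g 33.2
up 27.69 [511.6 140.2 188.6] F [-0.5 -0.4 -0.7] w 85.5 g 0.0
can 123 [513.41789569 120.26167319  88.88218746]
```

```bash
python3 - <<'E'
from st import *
R=tilt(60,False)
ctrl.gripper_to(40)
ctrl.move_ptp(tipp(W(-170,0,180),R),R); st('pre')
im,d,L=wristcloud(); k=(L[...,2]>82)&(L[...,2]<94)&(abs(L[...,1])<60)&(L[...,0]<-50)&(L[...,0]>-140); q=L[k]; print('can in door frame',len(q),cv2.minEnclosingCircle(q[:,:2].astype(np.float32)) if len(q) else '')
T=None
cv2.imwrite('pics/e.png',im[:,:,::-1])
h=ctrl.move_l(tipp(W(-170,0,30),R),R,120,threshold=10); st(('low',h))
E
```

```text
pre 28.89 [449.4 128.4 172.5] F [ 1.3 -0.4  0.2] w 39.8 g 0.0
can in door frame 3165 ((-102.73390197753906, -1.9687321186065674), 34.7849235534668)
('low', False) 30.34 [449.4 128.5  21.8] F [-0.1 -0.7 -0.7] w 40.0 g 0.0
```

View pics/e.png

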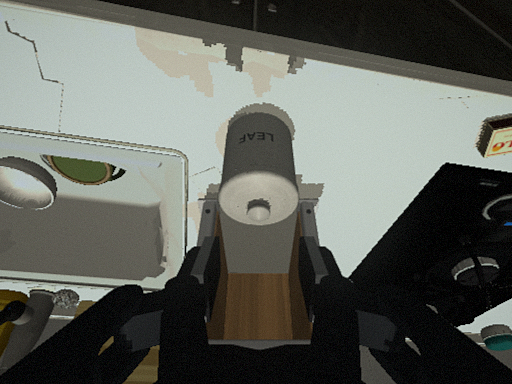

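The canister stands upright, centred in front of the open doorway at (-103,-2) mm in the doorway frame. Next I'll push it in.

```bash
python3 - <<'E'
from st import *
R=tilt(60,False)
h=ctrl.move_l(tipp(W(24,0,30),R),R,75,threshold=14); st(('push',h))
ctrl.move_l(tipp(W(-60,0,30),R),R,180); 
im,d,L=wristcloud(); k=(L[...,2]>60)&(L[...,2]<94)&(abs(L[...,1])<50)&(L[...,0]<100)&(L[...,0]>-20); q=L[k]; print(len(q),np.percentile(q,[1,50,99],axis=0).round() if len(q) else '')
ctrl.move_l(tipp(W(-165,0,160),R),R,250); st('out')
im,d,L=wristcloud(); cv2.imwrite('pics/f.png',im[:,:,::-1])
for z in (15,30,45,60,75):
    k=(abs(L[...,2]-z)<5)&(abs(L[...,1])<40)&(L[...,0]<120)&(L[...,0]>0); q=L[k]; print(z,len(q),q[:,0].min() if len(q) else '',q[q[:,0].argmin()] if len(q) else '')
E
```

```text
('push', True) 32.43 [623.3 160.2  19.9] F [-0.5 -0.4  0.4] w 39.9 g 0.0
0 
out 33.82 [454.5 129.3 151.7] F [ 0.6  0.3 -0.2] w 40.0 g 0.0
15 345 10.896581064357504 [10.89658106 -4.46571255 12.95084131]
30 366 10.821561585582808 [10.82156159 -1.98503685 27.67319122]
45 404 10.452840790496904 [10.45284079  1.52242615 43.17874014]
60 432 10.824375151226727 [10.82437515 -6.41480472 59.92338903]
75 445 10.229688304484483 [10.2296883  -2.96582153 78.52365265]
```

View pics/f.png

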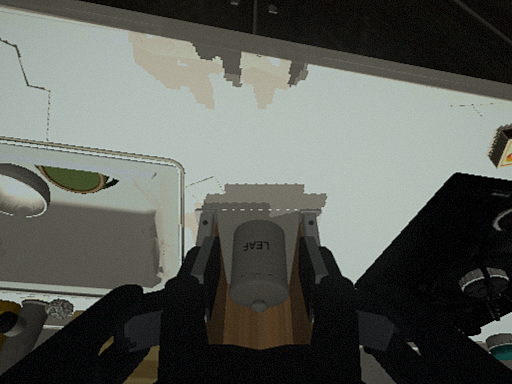

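Canister is upright inside, with its front face at x≈10.5, so its centre is ≈45 (y≈-3). Now the timer.

```bash
python3 - <<'E'
from st import *
R=down(np.pi/2); c=np.array([478.7,-236,0.])
print(ctrl.solve_ik(c+[0,0,-5],R))
ctrl.move_ptp(c+[0,0,120],R); ctrl.gripper_to(85)
h=ctrl.move_l(c+[0,0,-3],R,90,threshold=7); st(('down',h))
z=sensors.read_state()['eef_pos'][2]
ctrl.gripper_to(50,30); st('grip')
ctrl.move_l(c+[0,0,z+35],R,100); st('lift')
R2=down(yaw+np.pi/2)
ctrl.move_l(W(-100,0,z+35),R2,220); st('over')
h=ctrl.move_l(W(-100,0,z-3),R2,40,threshold=5); st(('low',h))
ctrl.gripper_to(85); ctrl.move_l(W(-100,0,120),R2,200); st('up')
R=tilt(60,False)
ctrl.gripper_to(40)
ctrl.move_ptp(tipp(W(-170,0,130),R),R); st('pre')
im,d,L=wristcloud(); k=(L[...,2]>30)&(L[...,2]<50)&(abs(L[...,1])<60)&(L[...,0]<-50)&(L[...,0]>-140); q=L[k]; print('timer in door frame',len(q),cv2.minEnclosingCircle(q[:,:2].astype(np.float32)) if len(q) else '')
E
```

```text
[-6.20253997e-01  4.35351369e-01  1.80112225e+00 -4.44089210e-16
  9.05119031e-01 -2.19105032e+00]
('down', False) 37.27 [ 479.3 -236.4   -2.3] F [-0.2  0.2  0.6] w 85.0 g 0.0
grip 37.6 [ 479.3 -236.5   -2.2] F [0.2 0.9 4.4] w 64.2 g 33.6
lift 38.11 [ 478.6 -235.9   32.7] F [ 0.4 -0.8 -2.1] w 63.9 g 33.4
over 39.98 [512.6 139.5  32.6] F [-0.4 -0.4 -0.5] w 64.0 g 33.3
('low', True) 40.78 [512.  140.3  -2.3] F [-0.8 -1.   4.3] w 64.1 g 33.7
up 41.9 [511.7 140.1 119. ] F [ 0.1  0.3 -0.4] w 84.8 g 0.0
pre 43.06 [449.3 128.4 122.2] F [1.  0.1 0.9] w 40.3 g 0.0
timer in door frame 3243 ((-101.97960662841797, -0.9208735823631287), 32.215667724609375)
```

```bash
python3 - <<'E'
from st import *
R=tilt(60,False)
ctrl.move_l(tipp(W(-168,0,18),R),R,150,threshold=10); st('low')
h=ctrl.move_l(tipp(W(24,0,18),R),R,75,threshold=14); st(('push',h)); s=sensors.read_state(); print('tip',(s['eef_pos']-10*np.array(s['eef_rot'])[:,2]-D)@cx)
ctrl.move_l(tipp(W(-45,0,18),R),R,150); ctrl.move_l(tipp(W(-150,0,130),R),R,250); st('out')
im,d,L=wristcloud(); cv2.imwrite('pics/g.png',im[:,:,::-1])
for z in (10,20,30,40,70):
    k=(abs(L[...,2]-z)<4)&(abs(L[...,1])<42)&(L[...,0]<150)&(L[...,0]>2); q=L[k]; print(z,len(q),q[q[:,0].argmin()].round(1) if len(q) else '',np.median(q[:,1]) if len(q) else '')
E
```

```text
low 44.01 [452.  128.9   9.6] F [-0.2  0.   0.2] w 40.3 g 0.0
('push', True) 46.08 [623.1 160.2   8. ] F [-0.6 -0.8  0.5] w 40.0 g 0.2
tip 7.224251183045985
out 47.33 [469.7 132.1 122.1] F [-0.4 -0.3 -0.9] w 40.0 g 0.0
10 256 [10.1 -2.  10.7] -0.9080787783455143
20 383 [ 9.8 -0.9 22.7] -3.119799469107066
30 467 [ 9.8  2.4 29. ] -0.909652687260857
40 1325 [11.9  2.3 38.8] -1.9894141508636152
70 389 [74.  -6.7 72.7] -2.083810140311658
```

View pics/g.png

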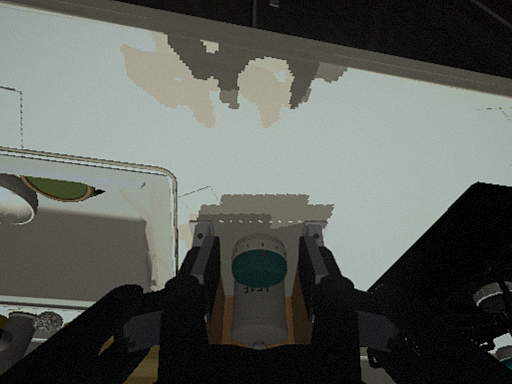

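Timer stands in front of the canister (centres ≈43 and ≈109). I'll give one gentle closed-finger nudge for margin, then close the sash from above.

```bash
python3 - <<'E'
from st import *
R=tilt(60,False)
ctrl.gripper_to(0)
ctrl.move_l(tipp(W(-60,0,18),R,-5),R,200,threshold=12)
h=ctrl.move_l(tipp(W(17,-1,18),R,-5),R,60,threshold=12); st(('push',h)); s=sensors.read_state(); print('tip',(s['eef_pos']-5*np.array(s['eef_rot'])[:,2]-D)@cx)
ctrl.move_l(tipp(W(-60,0,18),R,-5),R,200); ctrl.move_l(tipp(W(-120,0,130),R,-5),R,250); st('out')
im,d,L=wristcloud()
for z in (20,30,40,70):
    k=(abs(L[...,2]-z)<4)&(abs(L[...,1])<42)&(L[...,0]<150)&(L[...,0]>2); q=L[k]; print(z,len(q),q[q[:,0].argmin()].round(1) if len(q) else '',np.median(q[:,1]) if len(q) else '')
ctrl.move_l(tipp(W(-120,0,290),R,-5),R,250); ctrl.move_l(tipp(W(-16,0,290),R,-5),R,120,threshold=8); st('above')
h=ctrl.move_l(tipp(W(-16,0,235),R,-5),R,30,threshold=3); st(('touch',h))
E
```

```text
('push', False) 50.12 [629.9 161.   13.4] F [-1.5 -0.4 -0.4] w -0.1 g 0.7
tip 16.561021400492322
out 51.31 [496.9 137.1 126.5] F [-1.1  0.2 -0.7] w 0.0 g 0.0
20 198 [24.4 -5.3 17.6] -2.546359018338464
30 10 [ 30.8 -17.2  26.3] -17.192050292108355
40 0  
70 0  
above 53.17 [597.1 156.  285. ] F [ 0.7  0.9 -0.2] w -0.3 g 0.0
('touch', True) 54.29 [597.5 156.  250.8] F [-0.2 -0.2  0.5] w 0.3 g 0.2
```

```bash
python3 - <<'E'
from st import *
R=tilt(60,False); p=tipp(W(-16,0,0),R,-5); p[2]=0
h=ctrl.move_l(p+[0,0,94],R,60,threshold=20); st(('lower',h))
if not h:
    h=ctrl.move_l(p+[0,0,80],R,20,threshold=14); st(('shut',h))
    z=sensors.read_state()['eef_pos'][2]
    ctrl.move_l(p+[0,0,z+30],R,60); ctrl.move_l(p+[0,0,z+60]-cx*110,R,200); st('away')
    im,d,L=wristcloud(); cv2.imwrite('pics/h.png',im[:,:,::-1])
    k=(L[...,0]>-25)&(L[...,0]<-8)&(abs(L[...,1])<40)&(L[...,2]>60)&(L[...,2]<120); print('ledge top',k.sum(),np.percentile(L[k][:,2],[5,50,95]) if k.any() else '')
E
```

```text
('lower', False) 57.05 [597.6 156.1  93.9] F [-1.5 -0.5  1.1] w -0.2 g 0.6
('shut', True) 57.45 [598.2 156.2  90.3] F [-5.6 -1.5  8.2] w -0.0 g 4.2
away 58.83 [490.3 136.  150.7] F [ 1.  -0.2  0.3] w -0.4 g 0.0
ledge top 298 [86.18658356 86.76310962 87.27177902]
```

View pics/h.png

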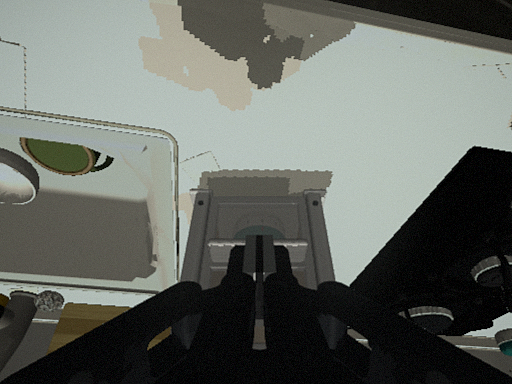

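The sash is shut (ledge top ≈87 mm against 88 nominal, and it reached its stop), with the timer visible behind the pane and the arm clear. Handing in.

```bash
python3 -c "
from plant import ctrl; print(ctrl.finish_job())"
```

```text
the job is handed in; nothing more can be done
None
```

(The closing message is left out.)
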